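# Weigh a screw tin on the hanging spring scale

## Task

Weigh the green tin of screws: hang it by its wire bail on the hook of the spring scale, easing its weight onto the hook until the hook carries all of it before you let go, so that the pointer never jumps and the scale is never pulled to the end of its travel. Let it settle and leave it hanging freely, upright and still, clear of the robot. Be gentle with the scale and leave everything else on the bench where it is.

Things in the scene. Friction and masses are not known exactly. Their poses are not given: they have to be found in the camera images.
- tin_green: closed screw tin: bare steel cylinder with green band and green lid, 62 mm across (lid 65), 80 high. Origin: centre of its underside, z up. Its weight is unknown and differs each time, under 0.9 kg. A stiff wire bail is fixed upright on it. A good hold: its body at half height, fingers either side along its y, tool leaning about 45 degrees so that the gripper stays in front of and below the scale
- bail_top (a point): underside of the peak of the green tin's bail, 147.5 mm above the tin's underside on its axis; this rests in the hook. Axes as the tin's. The bail is a 5 mm wire arch in the tin's y-z plane: legs at y = +/-33 mm from z = 66 to 112 mm, then drawn in to a rounded peak. The hook passes through it along the tin's x; either side may face the hook
- scale: spring scale with its arm, fixed on a grey stand (28 mm square post, 0.6 m tall, at x +90, y -140 mm of this frame; base plate 160 x 140 x 12 mm). Origin: seat of the unloaded hook, z up. The hook lies in the x-z plane, opens to -x (roughly towards the robot) and slides straight down under load. Above it the white casing (46 wide, 22 deep) spans z = 61 to 195 mm, the arm z = 232 to 252 mm
- hook_seat (a point): lowest point of the inside of the J hook of 6 mm wire, where the bail rests; moves down with the hook. Axes as scale. Inside, the gap is 16 mm wide, 20 at the tip. On the +x side the shank rises 35 mm, then leans to the rod's axis, met 51 mm above the seat. A bail enters from -x with its underside 23 to 35 mm above the seat, then is let down
- hook_tip (a point): top of the hook's tip, 22 mm above the seat and 14.5 mm towards -x of the scale's frame
- hook (a joint): dip of the hook and its red pointer (m): 0 unloaded, 0.11 at the end of travel. Spring of 90 N/m with 0.1 N pre-load: about 11 mm of dip per newton. A careful hand lets it down at no more than 50 mm/s; let go out of balance (0.3 N too much or too little already tells with a light tin) it jumps, bounces and takes 1 to 3 s to settle
- tin_blue: another such tin with a blue band and lid, not to be weighed. Origin: centre of its underside
- jar: amber glass jar, 64 mm across, 80 mm high. Origin: centre of its underside
- screwdriver: screwdriver with an orange handle lying on the bench
- screwbox: small cardboard box of screws with a yellow label, 50 x 70 x 34 mm. Origin: centre of its underside
- wrench: steel wrench lying on the bench
- tape: yellow tape measure, 66 x 34 x 61 mm, standing on its edge. Origin: centre of its underside
Not all that is in view belongs to the job. What is shaped like the tin_green but brown is not meant.

How it is judged:
By the outcome, as a careful person would: the job done as asked, in the order asked, and still so for the second after the job is handed in, with the robot touching nothing.
It also fails if it takes over 64 s, if anything falls off the work surface, if the arm or the gripper's body presses on something with over 40 N, if the wrist force passes 120 N, or if a joint passes its speed limit or range.

## Robot

A 6-joint arm with a two-finger parallel gripper is mounted at the origin on the work surface. World frame = base frame: x ahead of the robot, y to its left, z up, the work surface at z = 0. Lengths are in m, angles in rad, forces in N, time in s.
With the tool pointing down it reaches from about 0.325 to 0.925 m from the base axis. Payload 3.1 kg.
Tool frame: the origin (TCP) lies at the very end of the fingers, on their centre line; the grasp point (between the pads) lies env.hold_point_z behind it (env.hold_point_z is the distance from the TCP to the grasp point, in m); z points along the fingers, y is the line along which they close (so a half turn about z gives the same grasp; the last joint's range is limited). The gripper opens to 85 mm and grips with 20 to 120 N. Pads are 22 mm wide; open, the fingers measure 114 mm over their backs; the gripper's body (76 mm by 85 mm) begins 54 mm behind the grasp point. The pads swing forward as they close: fully open they stand 13 mm farther back than shut.
Start: joints at [1.221, 0.217, 1.613, -0, 1.311, -0.112], TCP at [0.147, 0.607, 0.231] pointing down, gripper open.
Joint ranges: [-2.75, 2.75], [-0.78, 2.1], [0.31, 2.55], [-1.13, 4.27], [0.13, 2.63], [-2.58, 2.58]. Speed limits (rad/s): [2.79, 2.79, 3.14, 3.14, 3.14, 3.14].

## Interface

Orientations are given as a rotation vector (axis times angle).
In Python, from cell import env, vision gives the robot as it stands. The module is installed in compiled form; this text tells all that it offers.
- The arm moves only by the tool step_arm, never from a script. Its argument "steps" is a list of rows, each an object with "delta_pos": the shift along the tool's x, y, z in mm, a list of three; "angular": the turn, a rotation vector about the tool's x, y, z in rad, a list of three; "hand": the closure, from -1 (fully open) to 1 (shut). In form: [{"delta_pos": [dx, dy, dz], "angular": [rx, ry, rz], "hand": hand}, ...]. A call has 1 to 20 rows; each row shifts and turns the commanded pose from where the row before left it, along the tool's axes as they then stand; what a row does not reach is not made up. A row lasts 1/8 s, in which the tool goes at most 62.5 mm and 10.7 degrees, less where a joint would pass 70% of its speed; a pose out of reach is approached as far as the arm can. A call with a gripper value outside its range is refused whole. The fingers move at their own pace and stop on an object; "newtons" is the grip in N (left out, the last holds). Time passes only in rows, so rows that do not move let the fingers close. It gives the time, the measured TCP pose, the force, the opening and the grip force at its end, in the units of the state.
- env.sense(): the state, without advancing time (a new reading comes with each control period).
- vision.read_camera(name): name is "scene" or "top"; returns a dict with "image" (420x560x3 uint8, blue, green, red), "z_map" (420x560 float32, m along the optical axis (not along the pixel's ray), 0 where there is no reading), "vfov" (degrees; the focal length in pixels is half the picture's height over the tangent of half this angle, whatever the lens; pixels are square), "cx", "cy" (the principal point, pixels), "rvec" (rotation vector, rad) and "tvec" (3), from world to camera coordinates, as OpenCV has them. Camera axes: x right, y down, z forward; pixel columns grow to the right and rows downward; lengths in m; the calibration is good to about 2 mm. A picture is of the moment at which its call begins.
- env.finish_job(): hands the job in; it is judged then, once.
The state is a dict: "clock": time; "joint_pos": joint angles; "joint_vel": joint speeds; "tau": joint torques, N m; "position": TCP position; "tool_rot": TCP orientation; "wrist_force": force on the tool from outside, world axes, zero at the start; "wrist_torque": the same for the moment, N m; "finger_gap": opening from 0.0 (shut) to 1.0 (fully open); "gripper_force": force on a finger pad.
Only numpy, scipy, OpenCV 4.12 (cv2) and the standard library are available. Lean on these libraries where they do the work, as an engineer would, in place of code of your own. Each camera call takes 0.05 s, during which the arm holds its last target. There are 200 camera calls.

## Working session

There is one attempt and no reset: what is moved stays moved. The work goes in short steps, Python scripts to look and compute and a tool call to move; the robot and the scene stay as the last step left them, time stands still between calls to the robot, and variables do not carry over. Pictures are saved under pics/ and viewed, at most 10 in all, crops included, and the job is handed in when it is done.

Besides the shell and the picture viewer there is one more tool, called after "Request:" by a JSON object that holds its "name" and its "arguments", one argument or row to a line. step_arm: Moves the arm, as the interface text tells. Its arguments: {"type":"object","properties":{"steps":{"type":"array","items":{"type":"object","properties":{"delta_pos":{"type":"array","items":{"type":"number"}},"angular":{"type":"array","items":{"type":"number"}},"hand":{"type":"number"}}}},"newtons":{"type":"number"}},"required":["steps"]}

```bash
mkdir -p pics; cat > h.py <<'E'
import numpy as np, cv2
from scipy.spatial.transform import Rotation as R
from cell import env, vision
def cam(n):
    d=vision.read_camera(n); z=d["z_map"]; f=z.shape[0]/2/np.tan(np.radians(d["vfov"])/2)
    v,u=np.mgrid[:z.shape[0],:z.shape[1]]
    P=np.stack([(u-d["cx"])/f*z,(v-d["cy"])/f*z,z],-1)
    Rm=R.from_rotvec(np.ravel(d["rvec"])).as_matrix()
    W=(P-np.ravel(d["tvec"]))@Rm
    W[z==0]=np.nan
    return d["image"],W,(f,d["cx"],d["cy"],Rm,np.ravel(d["tvec"]))
def proj(c,p):
    f,cx,cy,Rm,t=c; q=Rm@np.asarray(p)+t; return f*q[0]/q[2]+cx,f*q[1]/q[2]+cy
E
python3 - <<'E'
from h import *
for n in("scene","top"):
    i,W,c=cam(n); cv2.imwrite(f"pics/{n}0.png",i); np.save(n+"0.npy",W)
    print(n,c[0],-c[3].T@c[4],c[3].T[:,2])
print(env.hold_point_z,env.sense())
E
```

```text
scene 527.386788628424 [1.3929802  0.26973559 0.81911579] [-0.78974149 -0.21388742 -0.57494396]
top 397.59135317671644 [0.3984967  0.02807757 1.2727646 ] [ 0.13881384  0.01581041 -0.99019228]
0.0187 {'clock': 0.1, 'joint_pos': array([ 1.22082320e+00,  2.17698412e-01,  1.61478808e+00,  4.28567064e-05,
        1.31132502e+00, -1.12211644e-01]), 'joint_vel': array([ 0.00083982, -0.00355391, -0.00441473,  0.00079286,  0.0008977 ,
        0.0010582 ]), 'tau': array([-1.20768513e-03, -3.98086524e+01, -3.04966700e+01, -2.35952484e-04,
        4.38553179e-03, -4.23383270e-06]), 'position': array([0.14692082, 0.60671922, 0.23007913]), 'tool_rot': array([-0.37254774, -3.1188708 ,  0.00337723]), 'wrist_force': array([-0.20379015, -0.26513344,  0.07002827]), 'wrist_torque': array([ 0.00566548, -0.00847013,  0.01316828]), 'gripper_force': 0.0, 'finger_gap': 1.0003678573096313}
```

View pics/scene0.png

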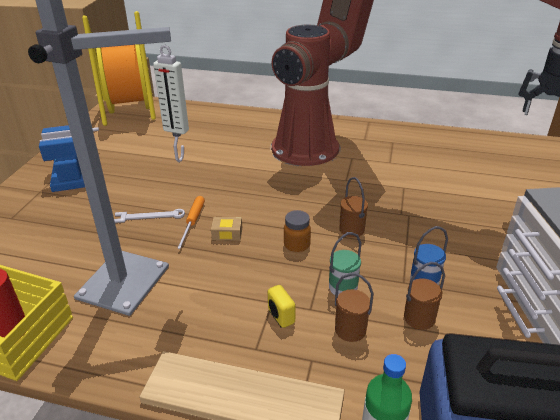

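View pics/top0.png

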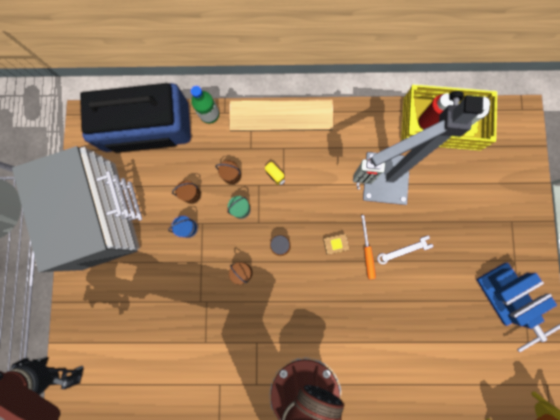

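Candidates in scene.png: green tin (345,265), brown tins (353,213), (352,313), (422,302), blue tin (428,262) and a green bottle (388,395). I choose the green tin with band, lid and bail at (345,265), seen in the top view at (238,206). The hook is at (178,150).

```bash
python3 - <<'E'
from h import *
i,W,c=cam("scene"); j,T,ct=cam("top")
a=cv2.resize(i[225:345,305:455],None,fx=4,fy=4,interpolation=2)[:480,:600]
b=cv2.resize(i[30:170,140:200],None,fx=3.4,fy=3.4,interpolation=2)
h=max(a.shape[0],b.shape[0]); o=np.zeros((h,a.shape[1]+b.shape[1],3),np.uint8); o[:a.shape[0],:a.shape[1]]=a; o[:b.shape[0],a.shape[1]:]=b
o=o[:600,:800]; cv2.imwrite("pics/crop.png",o)
def near(W,x0,x1,y0,y1,z0,z1): 
    return (W[...,0]>x0)&(W[...,0]<x1)&(W[...,1]>y0)&(W[...,1]<y1)&(W[...,2]>z0)&(W[...,2]<z1)
for n,I,w in(("s",i,W),("t",j,T)):
    hsv=cv2.cvtColor(I,cv2.COLOR_BGR2HSV)
    g=(hsv[...,0]>60)&(hsv[...,0]<95)&(hsv[...,1]>80)&(w[...,0]<0.8)&(w[...,2]<.12)
    p=w[g]; print(n,"green",len(p),np.nanmedian(p,0),np.nanmin(p,0),np.nanmax(p,0))
    top=p[p[:,2]>.075]; print(" lid",len(top),top.mean(0) if len(top) else 0, top.min(0),top.max(0))
    x,y=top.mean(0)[:2]
    m=near(w,x-.06,x+.06,y-.06,y+.06,.095,.2); q=w[m]; print(" bail",len(q)); print(np.c_[np.round(q,3)][::max(1,len(q)//30)])
m=near(W,.3,.9,-.5,0,.2,.7)
for z in np.arange(.2,.62,.02):
    q=W[m&(abs(W[...,2]-z)<.01)]; q=q[(q[:,1]>-.35)]
    if len(q): print(round(z,2),len(q),q.min(0).round(3),q.max(0).round(3),np.median(q,0).round(3))
E
```

```text
s green 773 [0.58448341 0.20201891 0.07878894] [0.53916985 0.06537293 0.02032809] [0.70039694 0.23096442 0.10609   ]
 lid 495 [0.57295052 0.20097822 0.08000299] [0.53925898 0.16823332 0.07546198] [0.6017542  0.23096442 0.10609   ]
 bail 146
[[0.57  0.199 0.154]
 [0.564 0.206 0.15 ]
 [0.57  0.199 0.151]
 [0.564 0.206 0.148]
 [0.572 0.193 0.149]
 [0.568 0.201 0.147]
 [0.562 0.208 0.144]
 [0.556 0.216 0.141]
 [0.576 0.194 0.15 ]
 [0.557 0.214 0.139]
 [0.576 0.188 0.147]
 [0.555 0.216 0.135]
 [0.578 0.188 0.145]
 [0.554 0.22  0.132]
 [0.579 0.191 0.144]
 [0.581 0.183 0.142]
 [0.551 0.22  0.124]
 [0.582 0.185 0.14 ]
 [0.549 0.225 0.121]
 [0.582 0.186 0.138]
 [0.588 0.18  0.139]
 [0.553 0.225 0.119]
 [0.549 0.223 0.112]
 [0.587 0.181 0.133]
 [0.585 0.178 0.128]
 [0.586 0.177 0.126]
 [0.548 0.226 0.104]
 [0.55  0.224 0.103]
 [0.59  0.179 0.125]
 [0.586 0.175 0.118]
 [0.55  0.227 0.098]
 [0.591 0.174 0.117]
 [0.591 0.176 0.115]
 [0.591 0.172 0.108]
 [0.591 0.175 0.106]
 [0.59  0.173 0.1  ]
 [0.594 0.173 0.098]]
t green 285 [0.56427347 0.19381851 0.07983831] [0.53657758 0.16640946 0.05715916]
[... 2097 characters left out ...]
 ]
0.44 538 [ 0.583 -0.296  0.43 ] [ 0.683 -0.107  0.45 ] [ 0.605 -0.15   0.44 ]
0.46 567 [ 0.585 -0.297  0.45 ] [ 0.683 -0.107  0.47 ] [ 0.606 -0.152  0.46 ]
0.48 602 [ 0.583 -0.296  0.47 ] [ 0.683 -0.108  0.49 ] [ 0.605 -0.149  0.48 ]
0.5 385 [ 0.585 -0.296  0.49 ] [ 0.687 -0.116  0.51 ] [ 0.663 -0.267  0.497]
0.52 793 [ 0.59 -0.3   0.51] [ 0.726 -0.118  0.53 ] [ 0.664 -0.258  0.525]
0.54 1809 [ 0.582 -0.307  0.53 ] [ 0.725 -0.118  0.55 ] [ 0.647 -0.228  0.54 ]
0.56 507 [ 0.645 -0.305  0.55 ] [ 0.692 -0.256  0.57 ] [ 0.679 -0.269  0.558]
0.58 340 [ 0.651 -0.297  0.57 ] [ 0.684 -0.264  0.59 ] [ 0.677 -0.27   0.58 ]
0.6 253 [ 0.653 -0.297  0.59 ] [ 0.684 -0.265  0.606] [ 0.678 -0.272  0.597]
```

View pics/crop.png

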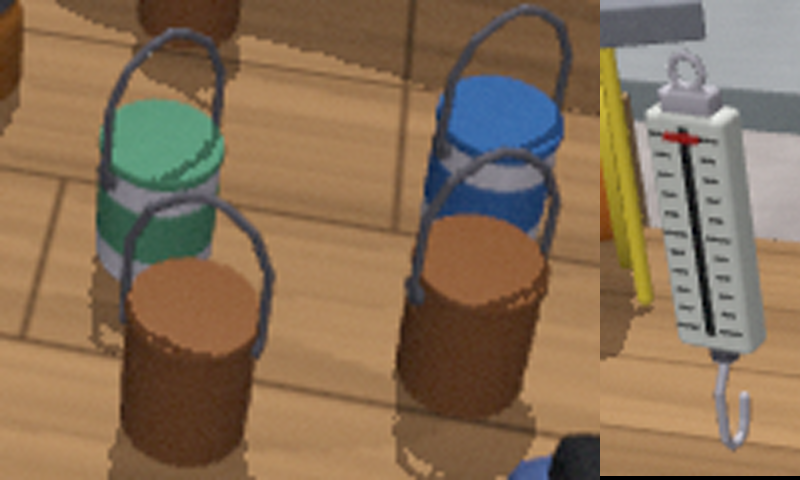

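The crop confirms the green tin (green band and lid, bail intact). In the scene picture the hook's bottom is at about (180,161) and its tip at (183,146), with no load on the pointer. Next I fit both poses.

```bash
python3 - <<'E'
from h import *
from scipy.optimize import least_squares
def box(p,c,h):
    d=abs(p-c)-h; return np.linalg.norm(np.maximum(d,0),axis=1)+np.minimum(d.max(1),0)
def loc(w,x,y,z,t):
    q=w-[x,y,z]; c,s=np.cos(t),np.sin(t); return np.c_[q[:,0]*c+q[:,1]*s,-q[:,0]*s+q[:,1]*c,q[:,2]]
i,W,c=cam("scene"); j,T,ct=cam("top")
def sel(w,x0,x1,y0,y1,z0,z1):
    w=w.reshape(-1,3); return w[(w[:,0]>x0)&(w[:,0]<x1)&(w[:,1]>y0)&(w[:,1]<y1)&(w[:,2]>z0)&(w[:,2]<z1)]
for n,ws in(("s",[W]),("t",[T]),("both",[W,T])):
    post=np.vstack([sel(w,.64,.70,-.31,-.25,.06,.50) for w in ws]); cas=np.vstack([sel(w,.55,.64,-.19,-.08,.355,.6) for w in ws]); cas=cas[cas[:,2]<.497]
    hk=np.vstack([sel(w,.55,.64,-.17,-.1,.26,.345) for w in ws])
    f=lambda p:np.r_[box(loc(post,p[0],p[1],p[2],p[3]),[.09,-.14,0],[.014,.014,2]),box(loc(cas,*p),[0,0,.128],[.011,.023,.067])]*1e3
    try:
        r=least_squares(f,[.59,-.13,.30,-.09],loss="soft_l1",x_scale=[.01,.01,.01,.1]); print(n,len(post),len(cas),r.x.round(4),np.degrees(r.x[3]),np.sqrt((r.fun**2).mean()))
        h=loc(hk,*r.x); print(h[np.argsort(h[:,2])][::max(1,len(h)//14)].round(3).tolist())
    except Exception as e: print(n,e)
    tin=np.vstack([sel(w,.52,.62,.15,.25,.01,.09) for w in ws])
    def cyl(p):
        d=np.hypot(tin[:,0]-p[0],tin[:,1]-p[1]); 
        return 1e3*np.maximum(d-np.where(tin[:,2]>.066,.0325,.031),tin[:,2]-.08)
    r=least_squares(cyl,[.568,.1985],loss="soft_l1"); print(" tin",r.x,np.sqrt((r.fun**2).mean()))
    b=np.vstack([sel(w,.52,.62,.15,.25,.1,.16) for w in ws]); m=b[:,:2].mean(0); v=np.linalg.svd(b[:,:2]-m)[2][0]; print(" bail mean",m,"y ang",np.degrees(np.arctan2(v[1],v[0])))
    e=(b[:,:2]-m)@v; print(" ext mid",m+v*(e.max()+e.min())/2, e.max()-e.min(),b[:,2].max())
jar=sel(T,.40,.52,.03,.14,.07,.1); print("jar",np.median(jar,0),jar.min(0),jar.max(0))
E
```

```text
s 4331 1967 [ 0.5913 -0.1323  0.297  -0.1108] -6.349146670991447 1.2521793221072353
[[-0.005, 0.002, -0.009], [0.01, -0.001, -0.006], [0.011, 0.003, -0.002], [0.01, 0.003, -0.001], [0.011, 0.003, 0.002], [0.013, 0.003, 0.005], [0.011, 0.002, 0.009], [-0.011, 0.001, 0.012], [-0.014, 0.002, 0.015], [-0.013, 0.001, 0.018], [0.013, 0.001, 0.025], [0.015, 0.001, 0.03], [0.012, 0.002, 0.036], [0.008, 0.003, 0.04], [0.005, -0.0, 0.044]]
 tin [0.5679837  0.19913844] 1.518402061417704
 bail mean [0.57199726 0.19650868] y ang -50.81933436034672
 ext mid [0.56979225 0.19921416] 0.0695386939566024 0.1522953217479045
t 849 478 [ 0.5912 -0.1332  0.3004 -0.1096] -6.281209092719836 1.174356399161017
[[0.003, 0.002, -0.012], [0.0, 0.002, -0.01], [0.0, -0.0, -0.008], [-0.003, -0.0, -0.008], [-0.005, -0.001, -0.008], [-0.003, 0.002, -0.008], [-0.006, 0.002, -0.006], [0.002, 0.0, -0.005], [0.002, -0.002, -0.004], [-0.009, 0.003, -0.002], [-0.013, 0.003, 0.003], [-0.011, 0.002, 0.01], [-0.017, 0.002, 0.011], [-0.017, -0.001, 0.012], [-0.014, -0.0, 0.013], [-0.012, 0.0, 0.016], [-0.015, 0.003, 0.016]]
 ti
[... 209 characters left out ...]
 0.2972 -0.1105] -6.331081054051012 1.2530402436198318
[[-0.005, 0.002, -0.009], [0.008, 0.003, -0.006], [-0.002, -0.0, -0.004], [-0.008, 0.002, -0.002], [-0.009, 0.002, 0.001], [-0.01, 0.003, 0.004], [-0.007, 0.001, 0.007], [0.01, 0.002, 0.01], [-0.011, 0.001, 0.014], [-0.014, -0.001, 0.016], [0.015, 0.002, 0.019], [0.011, 0.003, 0.027], [0.011, 0.001, 0.033], [0.009, 0.001, 0.038], [0.005, 0.001, 0.042]]
 tin [0.56789809 0.19896371] 1.6767828152531186
 bail mean [0.57094707 0.19664039] y ang -50.548796577817086
 ext mid [0.56912197 0.19885826] 0.06985038365425945 0.15300459789198576
jar [0.44891771 0.06955623 0.07981264] [0.42217544 0.04265337 0.07339128] [0.47588907 0.09670902 0.08705361]
```

Request:
{"name": "step_arm", "arguments": {
  "steps": [
    {"delta_pos":[-29,-27,-7],"hand":-1},
    {"delta_pos":[-29,-27,-7],"hand":-1},
    {"delta_pos":[-29,-27,-7],"hand":-1},
    {"delta_pos":[-29,-27,-7],"hand":-1},
    {"delta_pos":[-29,-27,-7],"hand":-1},
    {"delta_pos":[-29,-27,-7],"hand":-1},
    {"delta_pos":[-29,-27,-7],"hand":-1},
    {"delta_pos":[-29,-27,-7],"hand":-1},
    {"delta_pos":[-29,-27,-7],"hand":-1},
    {"delta_pos":[-29,-27,-7],"hand":-1},
    {"delta_pos":[-29,-27,-7],"hand":-1},
    {"delta_pos":[-29,-27,-7],"hand":-1},
    {"delta_pos":[-29,-27,-7],"hand":-1},
    {"delta_pos":[-29,-27,-7],"hand":-1},
    {"hand":-1},
    {"hand":-1}
  ]
}}

```text
invalid input at $.steps[0]: expected keys delta_pos, angular, hand
```

```bash
cat > plan.py <<'E'
from h import *
import sys
# plan.py A lean px py pz : tool-frame rotation, then translation (after rotation) to TCP target; angles deg
A,L,x,y,z=map(float,sys.argv[1:6]); a,l=np.radians([A,L])
zt=np.array([np.sin(l)*np.cos(a),np.sin(l)*np.sin(a),-np.cos(l)]); yt=np.array([-np.sin(a),np.cos(a),0]); Rt=np.c_[np.cross(yt,zt),yt,zt]
s=env.sense(); Rc=R.from_rotvec(s["tool_rot"]).as_matrix(); rv=R.from_matrix(Rc.T@Rt).as_rotvec()
d=np.array([x,y,z])-s["position"]
print("t",round(s["clock"],2),"pos",s["position"].round(4),"q",s["joint_pos"].round(2),"F",s["wrist_force"].round(2),"gap",round(s["finger_gap"],3),"gf",round(s["gripper_force"],1))
print("rotvec",rv.round(4),np.degrees(np.linalg.norm(rv)).round(2),"| dpos after rot",(Rt.T@d*1e3).round(1),"now",(Rc.T@d*1e3).round(1),"world",(d*1e3).round(1))
E
python3 plan.py 39.3 45 .499 .143 .129
```

```text
t 0.3 pos [0.1471 0.6072 0.2308] q [ 1.22  0.22  1.61  0.    1.31 -0.11] F [-1.09  0.45 -0.17] gap 1.006 gf 0.0
rotvec [-0.3629 -0.7281 -0.8742] 68.42 | dpos after rot [  87.3 -582.1   56.7] now [-451.3 -368.1  102.1] world [ 351.9 -464.2 -101.8]
```

Request:
{"name": "step_arm", "arguments": {
  "steps": [
    {"delta_pos":[-29,-27,-7],"angular":[0,0,0],"hand":-1},
    {"delta_pos":[-29,-27,-7],"angular":[0,0,0],"hand":-1},
    {"delta_pos":[-29,-27,-7],"angular":[0,0,0],"hand":-1},
    {"delta_pos":[-29,-27,-7],"angular":[0,0,0],"hand":-1},
    {"delta_pos":[-29,-27,-7],"angular":[0,0,0],"hand":-1},
    {"delta_pos":[-29,-27,-7],"angular":[0,0,0],"hand":-1},
    {"delta_pos":[-29,-27,-7],"angular":[0,0,0],"hand":-1},
    {"delta_pos":[-29,-27,-7],"angular":[0,0,0],"hand":-1},
    {"delta_pos":[-29,-27,-7],"angular":[0,0,0],"hand":-1},
    {"delta_pos":[-29,-27,-7],"angular":[0,0,0],"hand":-1},
    {"delta_pos":[-29,-27,-7],"angular":[0,0,0],"hand":-1},
    {"delta_pos":[-29,-27,-7],"angular":[0,0,0],"hand":-1},
    {"delta_pos":[-29,-27,-7],"angular":[0,0,0],"hand":-1},
    {"delta_pos":[-29,-27,-7],"angular":[0,0,0],"hand":-1},
    {"delta_pos":[0,0,0],"angular":[0,0,0],"hand":-1}
  ]
}}

```text
clock: 2.17
position: [0.4541, 0.1426, 0.33]
tool_rot: [0.379, 3.117, -0.0]
wrist_force: [-0.2, 1.4, -0.3]
finger_gap: 1.0
gripper_force: 0.0
```

```bash
python3 plan.py 39.3 45 .499 .143 .129
```

```text
t 2.17 pos [0.4541 0.1426 0.33  ] q [ 0.16 -0.18  1.83 -0.    1.49 -1.17] F [-0.19  1.4  -0.29] gap 1.0 gf 0.0
rotvec [-0.3643 -0.7256 -0.8779] 68.51 | dpos after rot [117.4 -28.1 166.9] now [-43.2  11.1 201.1] world [  44.9    0.4 -201. ]
```

Request:
{"name": "step_arm", "arguments": {
  "steps": [
    {"delta_pos":[0,0,0],"angular":[-0.0364,-0.0726,-0.0878],"hand":-1},
    {"delta_pos":[0,0,0],"angular":[-0.0364,-0.0726,-0.0878],"hand":-1},
    {"delta_pos":[0,0,0],"angular":[-0.0364,-0.0726,-0.0878],"hand":-1},
    {"delta_pos":[0,0,0],"angular":[-0.0364,-0.0726,-0.0878],"hand":-1},
    {"delta_pos":[0,0,0],"angular":[-0.0364,-0.0726,-0.0878],"hand":-1},
    {"delta_pos":[0,0,0],"angular":[-0.0364,-0.0726,-0.0878],"hand":-1},
    {"delta_pos":[0,0,0],"angular":[-0.0364,-0.0726,-0.0878],"hand":-1},
    {"delta_pos":[0,0,0],"angular":[-0.0364,-0.0726,-0.0878],"hand":-1},
    {"delta_pos":[0,0,0],"angular":[-0.0364,-0.0726,-0.0878],"hand":-1},
    {"delta_pos":[0,0,0],"angular":[-0.0364,-0.0726,-0.0878],"hand":-1},
    {"delta_pos":[0,0,0],"angular":[0,0,0],"hand":-1}
  ]
}}

```text
clock: 3.55
position: [0.4481, 0.1627, 0.3364]
tool_rot: [-0.786, 2.265, 0.316]
wrist_force: [-1.2, 0.5, 1.0]
finger_gap: 0.998
gripper_force: 0.0
```

```bash
python3 plan.py 39.3 45 .499 .143 .129
```

```text
t 3.55 pos [0.4481 0.1627 0.3364] q [-0.14 -0.66  2.29  0.63  1.01 -2.58] F [-1.25  0.53  1.03] gap 0.998 gf 0.0
rotvec [-0.0133 -0.0185 -0.0123] 1.48 | dpos after rot [127.6 -47.6 165.7] now [123.9 -46.9 168.6] world [  50.9  -19.7 -207.4]
```

Request:
{"name": "step_arm", "arguments": {
  "steps": [
    {"delta_pos":[0,0,0],"angular":[0,0,0.17],"hand":-1},
    {"delta_pos":[0,0,0],"angular":[0,0,0.17],"hand":-1},
    {"delta_pos":[0,0,0],"angular":[0,0,0.17],"hand":-1},
    {"delta_pos":[0,0,0],"angular":[0,0,0.17],"hand":-1},
    {"delta_pos":[0,0,0],"angular":[0,0,0.17],"hand":-1},
    {"delta_pos":[0,0,0],"angular":[0,0,0.17],"hand":-1},
    {"delta_pos":[0,0,0],"angular":[0,0,0.17],"hand":-1},
    {"delta_pos":[0,0,0],"angular":[0,0,0.17],"hand":-1},
    {"delta_pos":[0,0,0],"angular":[0,0,0.17],"hand":-1},
    {"delta_pos":[0,0,0],"angular":[0,0,0.17],"hand":-1},
    {"delta_pos":[0,0,0],"angular":[0,0,0.17],"hand":-1},
    {"delta_pos":[0,0,0],"angular":[0,0,0.17],"hand":-1},
    {"delta_pos":[0,0,0],"angular":[0,0,0.17],"hand":-1},
    {"delta_pos":[0,0,0],"angular":[0,0,0.17],"hand":-1},
    {"delta_pos":[0,0,0],"angular":[0,0,0.17],"hand":-1},
    {"delta_pos":[0,0,0],"angular":[0,0,0.17],"hand":-1},
    {"delta_pos":[0,0,0],"angular":[0,0,0.17],"hand":-1},
    {"delta_pos":[0,0,0],"angular":[0,0,0.17],"hand":-1},
    {"delta_pos":[0,0,0],"angular":[0,0,0],"hand":-1}
  ]
}}

```text
clock: 5.92
position: [0.449, 0.1623, 0.3371]
tool_rot: [-2.54, -1.003, -1.055]
wrist_force: [0.4, -0.8, 0.6]
finger_gap: 1.005
gripper_force: 0.0
```

```bash
sed -i 's/yt=np.array(\[-np.sin(a),np.cos(a),0\])/yt=np.array([np.sin(a),-np.cos(a),0])/' plan.py; python3 plan.py 39.3 45 .499 .143 .129
```

```text
t 5.92 pos [0.449  0.1623 0.3371] q [-0.14 -0.65  2.29  0.63  1.01  0.48] F [ 0.38 -0.81  0.61] gap 1.005 gf 0.0
rotvec [0.0134 0.0193 0.072 ] 4.34 | dpos after rot [-128.4   46.6  165.8] now [-128.2   35.2  168.8] world [  50.   -19.3 -208.1]
```

Request:
{"name": "step_arm", "arguments": {
  "steps": [
    {"delta_pos":[0,0,0],"angular":[0.0134,0.0193,0.072],"hand":-1},
    {"delta_pos":[-14.3,5.2,18.4],"angular":[0,0,0],"hand":-1},
    {"delta_pos":[-14.3,5.2,18.4],"angular":[0,0,0],"hand":-1},
    {"delta_pos":[-14.3,5.2,18.4],"angular":[0,0,0],"hand":-1},
    {"delta_pos":[-14.3,5.2,18.4],"angular":[0,0,0],"hand":-1},
    {"delta_pos":[-14.3,5.2,18.4],"angular":[0,0,0],"hand":-1},
    {"delta_pos":[-14.3,5.2,18.4],"angular":[0,0,0],"hand":-1},
    {"delta_pos":[-14.3,5.2,18.4],"angular":[0,0,0],"hand":-1},
    {"delta_pos":[-14.3,5.2,18.4],"angular":[0,0,0],"hand":-1},
    {"delta_pos":[-14.3,5.2,18.4],"angular":[0,0,0],"hand":-1},
    {"delta_pos":[0,0,0],"angular":[0,0,0],"hand":-1},
    {"delta_pos":[0,0,0],"angular":[0,0,0],"hand":-1}
  ]
}}

```text
clock: 7.42
position: [0.4991, 0.1428, 0.1296]
tool_rot: [-2.53, -0.901, -1.049]
wrist_force: [0.5, -0.2, -0.1]
finger_gap: 1.002
gripper_force: 0.0
```

```bash
python3 plan.py 39.3 45 .581 .2097 .023
python3 - <<'E'
from h import *
i,W,c=cam("scene");j,T,ct=cam("top")
o=np.hstack([cv2.resize(i[130:330,220:450],None,fx=2,fy=2),cv2.resize(j[140:300,160:320],None,fx=2.5,fy=2.5)]);cv2.imwrite("pics/a.png",o[:, :800])
E
```

```text
t 7.42 pos [0.4991 0.1428 0.1296] q [-0.19 -0.15  2.41  1.12  0.65 -0.16] F [ 0.48 -0.24 -0.11] gap 1.002 gf 0.0
rotvec [ 0.0004 -0.0013 -0.0014] 0.11 | dpos after rot [-6.000e-01  1.000e-01  1.501e+02] now [ -0.8  -0.  150.1] world [  81.9   66.9 -106.6]
```

View pics/a.png

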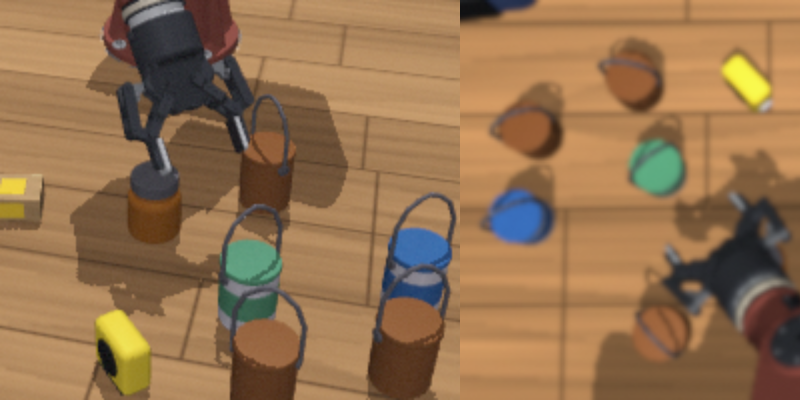

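Request:
{"name": "step_arm", "arguments": {
  "steps": [
    {"delta_pos":[0,0,18],"angular":[0,0,0],"hand":-1},
    {"delta_pos":[0,0,18],"angular":[0,0,0],"hand":-1},
    {"delta_pos":[0,0,18],"angular":[0,0,0],"hand":-1},
    {"delta_pos":[0,0,18],"angular":[0,0,0],"hand":-1},
    {"delta_pos":[0,0,18],"angular":[0,0,0],"hand":-1},
    {"delta_pos":[0,0,15],"angular":[0,0,0],"hand":-1},
    {"delta_pos":[0,0,15],"angular":[0,0,0],"hand":-1},
    {"delta_pos":[0,0,15],"angular":[0,0,0],"hand":-1},
    {"delta_pos":[0,0,15],"angular":[0,0,0],"hand":-1},
    {"delta_pos":[0,0,0],"angular":[0,0,0],"hand":-1},
    {"delta_pos":[0,0,0],"angular":[0,0,0],"hand":-1}
  ]
}}

```text
clock: 8.9
position: [0.5816, 0.2098, 0.024]
tool_rot: [-2.53, -0.9, -1.051]
wrist_force: [-0.1, 0.1, 0.1]
finger_gap: 0.999
gripper_force: 0.0
```

```bash
python3 plan.py 39.3 45 .581 .2097 .023
python3 - <<'E'
from h import *
i,W,c=cam("scene");j,T,ct=cam("top")
o=np.hstack([cv2.resize(i[200:340,300:420],None,fx=3.3,fy=3.3),cv2.resize(j[160:280,190:310],None,fx=3.3,fy=3.3)[:396]] ) if 0 else None
a=cv2.resize(i[210:320,290:400],(400,400)); b=cv2.resize(j[160:270,190:300],(400,400)); cv2.imwrite("pics/b.png",np.hstack([a,b]))
E
```

```text
t 8.9 pos [0.5816 0.2098 0.024 ] q [ 0.01  0.31  2.21  1.65  0.46 -0.6 ] F [-0.09  0.05  0.11] gap 0.999 gf 0.0
rotvec [ 0.0012 -0.0021 -0.0018] 0.18 | dpos after rot [-1.1 -0.3  0.3] now [-1.1 -0.3  0.3] world [-0.6 -0.1 -1. ]
```

View pics/b.png

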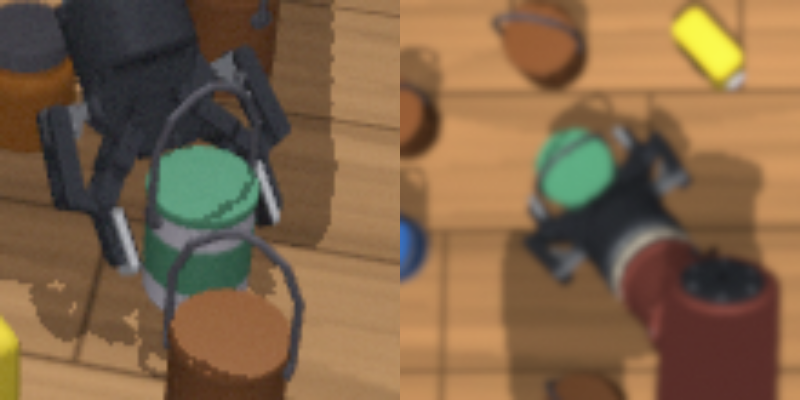

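The fingers straddle the green tin evenly, left pad at about (125,240) and right pad at (268,195) in the crop, and they clear its neighbours. I close on it.

Request:
{"name": "step_arm", "arguments": {
  "steps": [
    {"delta_pos":[0,0,0],"angular":[0,0,0],"hand":0},
    {"delta_pos":[0,0,0],"angular":[0,0,0],"hand":0.3},
    {"delta_pos":[0,0,0],"angular":[0,0,0],"hand":0.6},
    {"delta_pos":[0,0,0],"angular":[0,0,0],"hand":1},
    {"delta_pos":[0,0,0],"angular":[0,0,0],"hand":1},
    {"delta_pos":[0,0,0],"angular":[0,0,0],"hand":1}
  ],
  "newtons": 50
}}

```text
clock: 9.75
position: [0.581, 0.2099, 0.0235]
tool_rot: [-2.529, -0.899, -1.049]
wrist_force: [-3.7, -2.0, 5.9]
finger_gap: 0.715
gripper_force: 53.4
```

```bash
python3 plan.py 39.3 45 .581 .2097 .023
```

```text
t 9.75 pos [0.581  0.2099 0.0235] q [ 0.01  0.31  2.21  1.65  0.46 -0.61] F [-3.65 -2.    5.9 ] gap 0.715 gf 53.4
rotvec [ 0.0002 -0.0019 -0.0029] 0.2 | dpos after rot [-0.4  0.2  0.2] now [-0.4  0.2  0.2] world [ 0.  -0.2 -0.5]
```

Request:
{"name": "step_arm", "arguments": {
  "steps": [
    {"delta_pos":[3,0,-3],"angular":[0,0,0],"hand":1},
    {"delta_pos":[6,0,-6],"angular":[0,0,0],"hand":1},
    {"delta_pos":[10,0,-10],"angular":[0,0,0],"hand":1},
    {"delta_pos":[12,0,-12],"angular":[0,0,0],"hand":1},
    {"delta_pos":[12,0,-12],"angular":[0,0,0],"hand":1},
    {"delta_pos":[12,0,-12],"angular":[0,0,0],"hand":1},
    {"delta_pos":[12,0,-12],"angular":[0,0,0],"hand":1},
    {"delta_pos":[12,0,-12],"angular":[0,0,0],"hand":1},
    {"delta_pos":[12,0,-12],"angular":[0,0,0],"hand":1},
    {"delta_pos":[12,0,-12],"angular":[0,0,0],"hand":1},
    {"delta_pos":[12,0,-12],"angular":[0,0,0],"hand":1},
    {"delta_pos":[8,0,-8],"angular":[0,0,0],"hand":1},
    {"delta_pos":[4,0,-4],"angular":[0,0,0],"hand":1},
    {"delta_pos":[0,0,0],"angular":[0,0,0],"hand":1},
    {"delta_pos":[0,0,0],"angular":[0,0,0],"hand":1}
  ]
}}

```text
clock: 11.62
position: [0.5801, 0.2094, 0.2009]
tool_rot: [-2.531, -0.899, -1.045]
wrist_force: [-0.3, 0.4, -5.6]
finger_gap: 0.712
gripper_force: 55.0
```

```bash
python3 plan.py -6.3 45 .47 -.105 .165; python3 -c "
from h import *
cam('top'); print(env.sense()['wrist_force']); cam('top'); print(env.sense()['wrist_force'])"
```

```text
t 11.62 pos [0.5801 0.2094 0.2009] q [ 0.01 -0.09  2.18  0.92  0.59  0.23] F [-0.32  0.43 -5.59] gap 0.712 gf 55.0
rotvec [-0.5629  0.0026  0.5594] 45.47 | dpos after rot [-78.4 324.6 -27.6] now [-226.   174.3 -175.4] world [-110.1 -314.4  -35.9]
[ 0.08782143 -0.65237851 -6.54171961]
[ 0.38388695 -0.14076815 -5.91208985]
```

Request:
{"name": "step_arm", "arguments": {
  "steps": [
    {"delta_pos":[0,0,0],"angular":[-0.028,0,0.028],"hand":1},
    {"delta_pos":[0,0,0],"angular":[-0.057,0,0.056],"hand":1},
    {"delta_pos":[0,0,0],"angular":[-0.057,0,0.056],"hand":1},
    {"delta_pos":[0,0,0],"angular":[-0.057,0,0.056],"hand":1},
    {"delta_pos":[0,0,0],"angular":[-0.057,0,0.056],"hand":1},
    {"delta_pos":[0,0,0],"angular":[-0.057,0,0.056],"hand":1},
    {"delta_pos":[0,0,0],"angular":[-0.057,0,0.056],"hand":1},
    {"delta_pos":[0,0,0],"angular":[-0.057,0,0.056],"hand":1},
    {"delta_pos":[0,0,0],"angular":[-0.057,0,0.056],"hand":1},
    {"delta_pos":[0,0,0],"angular":[-0.057,0,0.056],"hand":1},
    {"delta_pos":[0,0,0],"angular":[-0.022,0,0.027],"hand":1},
    {"delta_pos":[0,0,0],"angular":[0,0,0],"hand":1}
  ]
}}

```text
clock: 13.22
position: [0.5784, 0.2091, 0.1985]
tool_rot: [2.9, -0.036, 1.176]
wrist_force: [-0.2, 0.7, -6.3]
finger_gap: 0.71
gripper_force: 55.4
```

```bash
python3 plan.py -6.3 45 .5294 -.126 .20
```

```text
t 13.22 pos [0.5784 0.2091 0.1985] q [ 0.37 -0.08  2.17 -0.72  0.42  2.54] F [-0.16  0.68 -6.35] gap 0.71 gf 55.4
rotvec [-0.0571  0.0144  0.0618] 4.89 | dpos after rot [ -7.4 338.4  -9.5] now [-28.5 336.2 -28.5] world [ -49.  -335.1    1.5]
```

Request:
{"name": "step_arm", "arguments": {
  "steps": [
    {"delta_pos":[-1,12,-1],"angular":[0,0,0],"hand":1},
    {"delta_pos":[-2,24,-2],"angular":[0,0,0],"hand":1},
    {"delta_pos":[-2,24,-2],"angular":[0,0,0],"hand":1},
    {"delta_pos":[-2,24,-2],"angular":[0,0,0],"hand":1},
    {"delta_pos":[-2,24,-2],"angular":[0,0,0],"hand":1},
    {"delta_pos":[-2,24,-2],"angular":[0,0,0],"hand":1},
    {"delta_pos":[-2,24,-2],"angular":[0,0,0],"hand":1},
    {"delta_pos":[-2,24,-2],"angular":[0,0,0],"hand":1},
    {"delta_pos":[-2,24,-2],"angular":[0,0,0],"hand":1},
    {"delta_pos":[-2,24,-2],"angular":[0,0,0],"hand":1},
    {"delta_pos":[-2,24,-2],"angular":[0,0,0],"hand":1},
    {"delta_pos":[-2,24,-2],"angular":[0,0,0],"hand":1},
    {"delta_pos":[-2,24,-2],"angular":[0,0,0],"hand":1},
    {"delta_pos":[-2,24,-2],"angular":[0,0,0],"hand":1},
    {"delta_pos":[-1,12,-1],"angular":[0,0,0],"hand":1},
    {"delta_pos":[0,0,0],"angular":[0,0,0],"hand":1},
    {"delta_pos":[0,0,0],"angular":[0,0,0],"hand":1}
  ]
}}

```text
clock: 15.35
position: [0.5307, -0.1258, 0.2008]
tool_rot: [2.898, -0.034, 1.179]
wrist_force: [0.4, -0.0, -5.3]
finger_gap: 0.713
gripper_force: 55.6
```

```bash
python3 plan.py -6.3 45 .5294 -.126 .20
```

```text
t 15.35 pos [ 0.5307 -0.1258  0.2008] q [-0.57 -0.3   2.35  0.78  0.54  0.46] F [ 0.39 -0.03 -5.27] gap 0.713 gf 55.6
rotvec [-0.0574  0.0123  0.0628] 4.93 | dpos after rot [-1.5  0.3 -0.3] now [-1.5  0.2 -0.3] world [-1.3 -0.2 -0.8]
```

Request:
{"name": "step_arm", "arguments": {
  "steps": [
    {"delta_pos":[0,0,0],"angular":[-0.028,0.006,0.031],"hand":1},
    {"delta_pos":[0,0,0],"angular":[-0.029,0.006,0.032],"hand":1},
    {"delta_pos":[0,0,0],"angular":[0,0,0],"hand":1},
    {"delta_pos":[0,0,0],"angular":[0,0,0],"hand":1}
  ]
}}

```text
clock: 15.85
position: [0.531, -0.1255, 0.2011]
tool_rot: [2.861, -0.156, 1.185]
wrist_force: [-0.7, -0.2, -4.9]
finger_gap: 0.714
gripper_force: 55.7
```

```bash
python3 plan.py -6.3 45 .5294 -.126 .20; cat > bail.py <<'E'
from h import *
def sel(w,x0,x1,y0,y1,z0,z1):
    w=w.reshape(-1,3); return w[(w[:,0]>x0)&(w[:,0]<x1)&(w[:,1]>y0)&(w[:,1]<y1)&(w[:,2]>z0)&(w[:,2]<z1)]
S=np.array([.5913,-.1326,.296]);t=-.1105;M=np.array([[np.cos(t),np.sin(t),0],[-np.sin(t),np.cos(t),0],[0,0,1]])
i,W,c=cam("scene");j,T,ct=cam("top")
print("F",env.sense()["wrist_force"])
for n,w in(("s",W),("t",T)):
    L=(w-S)@M.T
    b=sel(L,-.125,-.03,-.05,.05,-.045,.06)
    if not len(b): continue
    zm=b[:,2].max(); m=b[:,:2].mean(0); v=np.linalg.svd(b[:,:2]-m)[2][0]; v=v*np.sign(v[1])
    print(n,"bail",len(b),"zmax",zm.round(4),"med x",np.median(b[:,0]).round(4),"yaw err deg",np.degrees(np.arctan2(-v[0],v[1])).round(2),"y ext",b[:,1].min().round(4),b[:,1].max().round(4))
    p=b[b[:,2]>zm-.004]; print("  peak",p.mean(0).round(4)); lo=b[b[:,2]<zm-.03]; print("  low x",np.median(lo[:,0]) if len(lo) else 0)
    h=sel(L,-.022,.02,-.008,.008,-.02,.05); print("  hook",len(h),h.min(0).round(4),h.max(0).round(4),"tip side",h[h[:,0]<-.008].max(0).round(4))
x0=int(proj(c,S)[0]); y0=int(proj(c,S)[1]); print(x0,y0)
o=np.hstack([cv2.resize(i[60:240,100:280],(400,400)),cv2.resize(j[130:230,300:400],(400,400))]); cv2.imwrite("pics/c.png",o)
E
python3 bail.py
```

```text
t 15.85 pos [ 0.531  -0.1255  0.2011] q [-0.52 -0.32  2.36  0.71  0.45  0.61] F [-0.66 -0.19 -4.93] gap 0.714 gf 55.7
rotvec [-0.0012 -0.0001  0.0006] 0.08 | dpos after rot [-1.9  0.6 -0.3] now [-1.9  0.6 -0.3] world [-1.6 -0.5 -1.1]
F [-0.01103006 -0.43468142 -5.76175397]
s bail 1097 zmax 0.0354 med x -0.0922 yaw err deg -86.5 y ext -0.0495 0.0486
  peak [-0.0726 -0.0009  0.0324]
  low x -0.09584402966278079
  hook 136 [-0.014  -0.0022 -0.0085] [0.0162 0.0064 0.05  ] tip side [-0.008   0.0043  0.0179]
t bail 747 zmax 0.0352 med x -0.0869 yaw err deg 79.69 y ext -0.0495 0.0496
  peak [-0.0745 -0.0028  0.0334]
  low x -0.08977176511050232
  hook 16 [-0.0173 -0.0029 -0.0067] [0.0026 0.0023 0.02  ] tip side [-0.0092  0.0023  0.02  ]
179 156
```

View pics/c.png

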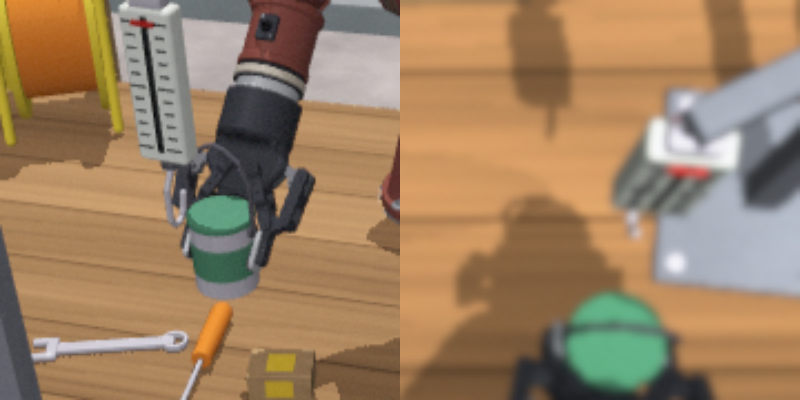

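Request:
{"name": "step_arm", "arguments": {
  "steps": [
    {"delta_pos":[-2.8,-2.5,2.8],"angular":[0,0,0],"hand":1},
    {"delta_pos":[5,0,5],"angular":[0,0,0],"hand":1},
    {"delta_pos":[7,0,7],"angular":[0,0,0],"hand":1},
    {"delta_pos":[7,0,7],"angular":[0,0,0],"hand":1},
    {"delta_pos":[7,0,7],"angular":[0,0,0],"hand":1},
    {"delta_pos":[5,0,5],"angular":[0,0,0],"hand":1},
    {"delta_pos":[0,0,0],"angular":[0,0,0],"hand":1},
    {"delta_pos":[0,0,0],"angular":[0,0,0],"hand":1}
  ]
}}

```text
clock: 16.95
position: [0.5746, -0.1283, 0.1969]
tool_rot: [2.86, -0.158, 1.184]
wrist_force: [-0.6, 0.3, -5.7]
finger_gap: 0.717
gripper_force: 55.6
```

```bash
sed -i 's/-.125,-.03,-.05,.05,-.045,.06/-.045,-.022,-.012,.012,.005,.06/; s/i\[60:240,100:280\]/i[110:190,140:220]/; s/pics\/c/pics\/d/' bail.py; python3 plan.py -6.3 45 .5294 -.126 .20; python3 bail.py
```

```text
t 16.95 pos [ 0.5746 -0.1283  0.1969] q [-0.47 -0.19  2.28  0.71  0.39  0.64] F [-0.65  0.3  -5.71] gap 0.717 gf 55.6
rotvec [-0.0003  0.0004 -0.0004] 0.04 | dpos after rot [-29.8   2.6 -34.1] now [-29.8   2.6 -34.1] world [-45.2   2.3   3.1]
F [-0.70529619  0.68754963 -5.26295732]
s bail 33 zmax 0.0311 med x -0.0292 yaw err deg 3.32 y ext -0.0118 0.0118
  peak [-0.0292  0.0024  0.0285]
  low x 0
  hook 135 [-0.0153 -0.0031 -0.0081] [0.0163 0.008  0.0499] tip side [-0.0081  0.0049  0.019 ]
t bail 21 zmax 0.0303 med x -0.0311 yaw err deg -2.92 y ext -0.0106 0.0112
  peak [-0.0311  0.0006  0.0276]
  low x 0
  hook 17 [-0.0171 -0.0029 -0.0056] [0.0024 0.0022 0.0187] tip side [-0.0093  0.0022  0.0187]
179 156
```

View pics/d.png

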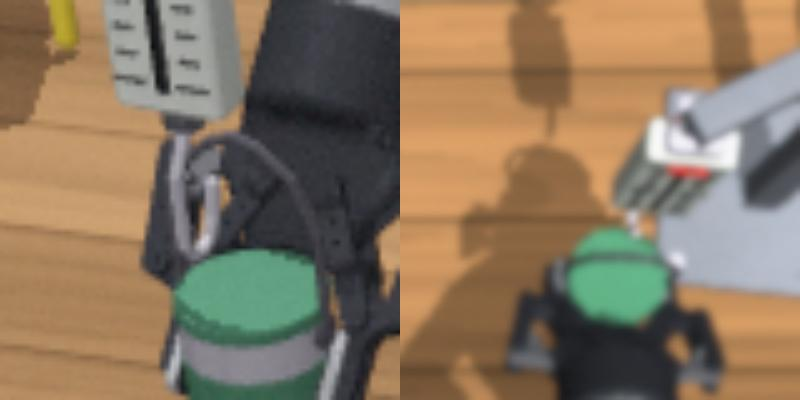

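Request:
{"name": "step_arm", "arguments": {
  "steps": [
    {"delta_pos":[3.5,0,3.5],"angular":[0,0,0],"hand":1},
    {"delta_pos":[3.5,0,3.5],"angular":[0,0,0],"hand":1},
    {"delta_pos":[3.5,0,3.5],"angular":[0,0,0],"hand":1},
    {"delta_pos":[3.5,0,3.5],"angular":[0,0,0],"hand":1},
    {"delta_pos":[3.5,0,3.5],"angular":[0,0,0],"hand":1},
    {"delta_pos":[3.5,0,3.5],"angular":[0,0,0],"hand":1},
    {"delta_pos":[0,0,0],"angular":[0,0,0],"hand":1},
    {"delta_pos":[0,0,0],"angular":[0,0,0],"hand":1}
  ]
}}

```text
clock: 18.05
position: [0.6043, -0.1317, 0.1971]
tool_rot: [2.86, -0.158, 1.185]
wrist_force: [-1.0, 0.8, -5.4]
finger_gap: 0.713
gripper_force: 55.6
```

```bash
cat > f.py <<'E'
from h import *
F=[]
for k in range(8):
    vision.read_camera("top"); F.append(env.sense()["wrist_force"])
F=np.array(F); print("F mean",F.mean(0).round(3),"sd",F.std(0).round(2),env.sense()["position"].round(4),env.sense()["clock"])
i,W,c=cam("scene"); L=None
hsv=cv2.cvtColor(i,cv2.COLOR_BGR2HSV); m=((hsv[...,0]<6)|(hsv[...,0]>172))&(hsv[...,1]>150)&(hsv[...,2]>110); m[:,:140]=0; m[:,200:]=0; m[:40]=0; m[150:]=0
v,u=np.nonzero(m); p=W[m]; print("pointer px",u.mean() if len(u) else None,v.mean() if len(v) else None,len(u),np.nanmedian(p,0) if len(p) else 0)
cv2.imwrite("pics/last.png",cv2.resize(i[50:250,100:260],(480,600)))
E
python3 f.py; sed -i 's/-.045,-.022,-.012,.012,.005,.06/-.016,.012,-.012,.012,.022,.033/' bail.py; python3 bail.py
```

```text
F mean [ 0.201  0.087 -5.916] sd [0.51 0.47 0.38] [ 0.6043 -0.1318  0.1973] 18.45
pointer px 163.47368421052633 70.15789473684211 19 [ 0.60511633 -0.13362529  0.47618851]
F [-0.76104994 -0.38285079 -4.96976572]
s bail 27 zmax 0.0325 med x 0.0015 yaw err deg 9.42 y ext -0.0106 0.0119
  peak [0.0035 0.003  0.03  ]
  low x 0
  hook 142 [-0.0134 -0.0032 -0.007 ] [0.0166 0.0078 0.05  ] tip side [-0.0081  0.0043  0.0142]
179 156
```

View pics/d.png

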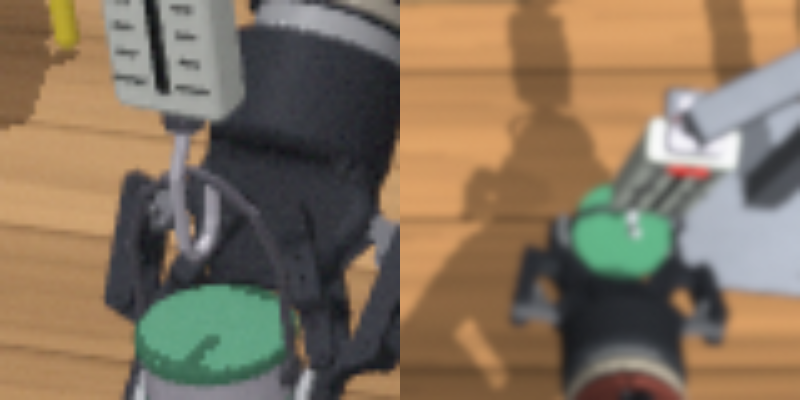

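Request:
{"name": "step_arm", "arguments": {
  "steps": [
    {"delta_pos":[-2,0,2],"angular":[0,0,0],"hand":1},
    {"delta_pos":[-3,0,3],"angular":[0,0,0],"hand":1},
    {"delta_pos":[-3,0,3],"angular":[0,0,0],"hand":1},
    {"delta_pos":[-3,0,3],"angular":[0,0,0],"hand":1},
    {"delta_pos":[-3,0,3],"angular":[0,0,0],"hand":1},
    {"delta_pos":[-3,0,3],"angular":[0,0,0],"hand":1},
    {"delta_pos":[-3,0,3],"angular":[0,0,0],"hand":1},
    {"delta_pos":[-3,0,3],"angular":[0,0,0],"hand":1},
    {"delta_pos":[-3,0,3],"angular":[0,0,0],"hand":1},
    {"delta_pos":[-3,0,3],"angular":[0,0,0],"hand":1},
    {"delta_pos":[-2,0,2],"angular":[0,0,0],"hand":1},
    {"delta_pos":[-1,0,1],"angular":[0,0,0],"hand":1},
    {"delta_pos":[0,0,0],"angular":[0,0,0],"hand":1}
  ]
}}

```text
clock: 20.23
position: [0.6045, -0.1319, 0.1522]
tool_rot: [2.859, -0.158, 1.185]
wrist_force: [0.4, -0.1, -4.0]
finger_gap: 0.711
gripper_force: 55.6
```

```bash
python3 f.py
```

```text
F mean [ 0.125 -0.76  -4.016] sd [0.29 0.38 0.39] [ 0.6045 -0.1319  0.1522] 20.625
pointer px 164.5 79.125 16 [ 0.60493768 -0.13304003  0.46000093]
```

View pics/last.png

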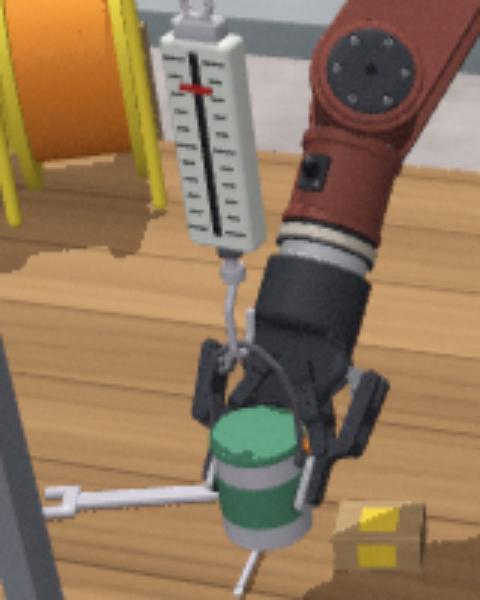

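Request:
{"name": "step_arm", "arguments": {
  "steps": [
    {"delta_pos":[-1.5,0,1.5],"angular":[0,0,0],"hand":1},
    {"delta_pos":[-3,0,3],"angular":[0,0,0],"hand":1},
    {"delta_pos":[-3,0,3],"angular":[0,0,0],"hand":1},
    {"delta_pos":[-3,0,3],"angular":[0,0,0],"hand":1},
    {"delta_pos":[-3,0,3],"angular":[0,0,0],"hand":1},
    {"delta_pos":[-3,0,3],"angular":[0,0,0],"hand":1},
    {"delta_pos":[-3,0,3],"angular":[0,0,0],"hand":1},
    {"delta_pos":[-3,0,3],"angular":[0,0,0],"hand":1},
    {"delta_pos":[-3,0,3],"angular":[0,0,0],"hand":1},
    {"delta_pos":[-1.5,0,1.5],"angular":[0,0,0],"hand":1},
    {"delta_pos":[0,0,0],"angular":[0,0,0],"hand":1},
    {"delta_pos":[0,0,0],"angular":[0,0,0],"hand":1}
  ]
}}

```text
clock: 22.18
position: [0.6047, -0.132, 0.1143]
tool_rot: [2.859, -0.158, 1.186]
wrist_force: [1.0, -0.2, -1.5]
finger_gap: 0.711
gripper_force: 55.8
```

```bash
sed -i 's/range(8)/range(20)/' f.py; python3 f.py
```

```text
F mean [ 0.337 -0.553 -0.687] sd [0.45 0.57 0.5 ] [ 0.6044 -0.1318  0.1138] 23.175
pointer px 167.46666666666667 99.4 15 [ 0.6066875  -0.13370501  0.42277193]
```

Request:
{"name": "step_arm", "arguments": {
  "steps": [
    {"delta_pos":[-1,0.4,1],"angular":[0,0,0],"hand":1},
    {"delta_pos":[-1.4,0.4,1.4],"angular":[0,0,0],"hand":1},
    {"delta_pos":[-1.4,0.4,1.4],"angular":[0,0,0],"hand":1},
    {"delta_pos":[-1,0.3,1],"angular":[0,0,0],"hand":1},
    {"delta_pos":[-0.5,0,0.5],"angular":[0,0,0],"hand":1},
    {"delta_pos":[0,0,0],"angular":[0,0,0],"hand":1},
    {"delta_pos":[0,0,0],"angular":[0,0,0],"hand":1}
  ]
}}

```text
clock: 24.1
position: [0.6042, -0.1329, 0.1063]
tool_rot: [2.86, -0.157, 1.185]
wrist_force: [0.7, 3.8, -0.1]
finger_gap: 0.713
gripper_force: 56.1
```

```bash
sed -i 's/range(20)/range(50)/' f.py; python3 f.py; python3 plan.py -6.3 45 .5294 -.126 .20
```

```text
F mean [ 1.468  4.388 -0.04 ] sd [0.49 0.53 0.52] [ 0.6042 -0.1333  0.1063] 26.6
pointer px 168.5 103.3125 16 [ 0.60560382 -0.13392371  0.41438566]
t 26.65 pos [ 0.6042 -0.1332  0.1063] q [-0.45  0.08  2.25  1.32  0.24  0.01] F [ 1.45  4.01 -0.23] gap 0.711 gf 56.1
rotvec [ 0.     -0.0003 -0.0004] 0.03 | dpos after rot [  13.1    1.  -119.4] now [  13.1    1.  -119.4] world [-74.8   7.2  93.7]
```

Request:
{"name": "step_arm", "arguments": {
  "steps": [
    {"delta_pos":[0,-0.5,0],"angular":[0,0,0],"hand":1},
    {"delta_pos":[0,-0.5,0],"angular":[0,0,0],"hand":1},
    {"delta_pos":[0,-0.3,0],"angular":[0,0,0],"hand":1},
    {"delta_pos":[0,0,0],"angular":[0,0,0],"hand":1},
    {"delta_pos":[0,0,0],"angular":[0,0,0],"hand":1}
  ]
}}

```text
clock: 27.28
position: [0.6045, -0.1328, 0.1066]
tool_rot: [2.858, -0.161, 1.185]
wrist_force: [0.5, -1.8, 0.1]
finger_gap: 0.715
gripper_force: 56.0
```

```bash
sed -i 's/range(50)/range(30)/' f.py; python3 f.py; python3 -c "
from cell import env;print(env.sense()['wrist_torque'])"
```

```text
F mean [ 0.526 -3.667  0.122] sd [0.45 0.77 0.46] [ 0.6044 -0.132   0.1064] 28.775
pointer px 168.16666666666666 103.16666666666667 18 [ 0.604875   -0.13356181  0.41450653]
[ 0.06625941  0.37300766 -0.50032104]
```

Request:
{"name": "step_arm", "arguments": {
  "steps": [
    {"delta_pos":[0,0.3,0],"angular":[0,0,0],"hand":1},
    {"delta_pos":[0,0.3,0],"angular":[0,0,0],"hand":1},
    {"delta_pos":[0,0,0],"angular":[0,0,0],"hand":1},
    {"delta_pos":[0,0,0],"angular":[0,0,0],"hand":1}
  ]
}}

```text
clock: 29.32
position: [0.6043, -0.1322, 0.1062]
tool_rot: [2.861, -0.157, 1.185]
wrist_force: [1.9, -2.6, -0.3]
finger_gap: 0.714
gripper_force: 55.9
```

```bash
python3 f.py
```

```text
F mean [ 1.161 -0.654 -0.096] sd [0.52 1.04 0.44] [ 0.6043 -0.1324  0.1062] 30.825
pointer px 168.44444444444446 103.44444444444444 18 [ 0.60497838 -0.13337576  0.41400624]
```

Request:
{"name": "step_arm", "arguments": {
  "steps": [
    {"delta_pos":[0,0,0],"angular":[0,0,0],"hand":1},
    {"delta_pos":[0,0,0],"angular":[0,0,0],"hand":1},
    {"delta_pos":[0,0,0],"angular":[0,0,0],"hand":1},
    {"delta_pos":[0,0,0],"angular":[0,0,0],"hand":1}
  ],
  "newtons": 20
}}

```text
clock: 31.38
position: [0.6043, -0.1325, 0.1063]
tool_rot: [2.86, -0.158, 1.185]
wrist_force: [1.5, 0.6, -0.8]
finger_gap: 0.711
gripper_force: 56.0
```

```bash
python3 f.py
```

```text
F mean [1.267 0.997 0.051] sd [0.42 0.54 0.52] [ 0.6043 -0.1325  0.1063] 32.875Traceback (most recent call last):
  File "f.py", line 6, in <module>
    i,W,c=cam("scene"); L=None
          ~~~^^^^^^^^^
  File "h.py", line 5, in cam
    d=vision.read_camera(n); z=d["z_map"]; f=z.shape[0]/2/np.tan(np.radians(d["vfov"])/2)
ValueError: 200 camera calls are used up
```

Request:
{"name": "step_arm", "arguments": {
  "steps": [
    {"delta_pos":[0,0,0],"angular":[0,0,0],"hand":-0.3},
    {"delta_pos":[0,0,0],"angular":[0,0,0],"hand":-0.4},
    {"delta_pos":[0,0,0],"angular":[0,0,0],"hand":-0.45},
    {"delta_pos":[0,0,0],"angular":[0,0,0],"hand":-0.5}
  ]
}}

```text
clock: 33.38
position: [0.6041, -0.1329, 0.1062]
tool_rot: [2.859, -0.16, 1.185]
wrist_force: [-0.2, 0.2, -0.3]
finger_gap: 0.749
gripper_force: 0.0
```

```bash
python3 plan.py -6.3 45 .5294 -.126 .20
```

```text
t 33.38 pos [ 0.6041 -0.1329  0.1062] q [-0.45  0.07  2.25  1.32  0.24  0.02] F [-0.19  0.2  -0.26] gap 0.749 gf 0.0
rotvec [ 0.0009 -0.0001 -0.0011] 0.08 | dpos after rot [  13.3    1.4 -119.4] now [  13.3    1.5 -119.4] world [-74.7   6.9  93.8]
```

Request:
{"name": "step_arm", "arguments": {
  "steps": [
    {"delta_pos":[0,0,0],"angular":[0,0,0],"hand":-0.6},
    {"delta_pos":[0,0,0],"angular":[0,0,0],"hand":-0.75},
    {"delta_pos":[0,0,0],"angular":[0,0,0],"hand":-0.9},
    {"delta_pos":[0,0,0],"angular":[0,0,0],"hand":-1},
    {"delta_pos":[0,0,0],"angular":[0,0,0],"hand":-1},
    {"delta_pos":[0,0,-3],"angular":[0,0,0],"hand":-1},
    {"delta_pos":[0,0,-6],"angular":[0,0,0],"hand":-1},
    {"delta_pos":[0,0,-10],"angular":[0,0,0],"hand":-1},
    {"delta_pos":[0,0,-12],"angular":[0,0,0],"hand":-1},
    {"delta_pos":[0,0,-12],"angular":[0,0,0],"hand":-1},
    {"delta_pos":[0,0,-12],"angular":[0,0,0],"hand":-1},
    {"delta_pos":[0,0,-12],"angular":[0,0,0],"hand":-1},
    {"delta_pos":[0,0,-12],"angular":[0,0,0],"hand":-1},
    {"delta_pos":[0,0,-12],"angular":[0,0,0],"hand":-1},
    {"delta_pos":[0,0,-12],"angular":[0,0,0],"hand":-1},
    {"delta_pos":[0,0,-12],"angular":[0,0,0],"hand":-1},
    {"delta_pos":[0,0,-12],"angular":[0,0,0],"hand":-1},
    {"delta_pos":[0,0,-12],"angular":[0,0,0],"hand":-1},
    {"delta_pos":[0,0,0],"angular":[0,0,0],"hand":-1}
  ]
}}

```text
clock: 35.75
position: [0.5066, -0.122, 0.2055]
tool_rot: [2.858, -0.158, 1.187]
wrist_force: [-0.1, -0.3, -0.7]
finger_gap: 1.002
gripper_force: 0.0
```

```bash
python3 plan.py -6.3 45 .5294 -.126 .20
```

```text
t 35.75 pos [ 0.5066 -0.122   0.2055] q [-0.55 -0.41  2.41  0.69  0.5   0.62] F [-0.13 -0.27 -0.69] gap 1.002 gf 0.0
rotvec [ 0.001  -0.002   0.0001] 0.13 | dpos after rot [12.5  1.5 20.3] now [12.4  1.4 20.3] world [22.8 -4.  -5.5]
```

Request:
{"name": "step_arm", "arguments": {
  "steps": [
    {"delta_pos":[-7,0,-7],"angular":[0,0,0],"hand":-1},
    {"delta_pos":[-7,0,-7],"angular":[0,0,0],"hand":-1},
    {"delta_pos":[-7,0,-7],"angular":[0,0,0],"hand":-1},
    {"delta_pos":[0,0,0],"angular":[0,0,0],"hand":-1},
    {"delta_pos":[0,0,0],"angular":[0,0,0],"hand":-1},
    {"delta_pos":[0,0,0],"angular":[0,0,0],"hand":-1},
    {"delta_pos":[0,0,0],"angular":[0,0,0],"hand":-1},
    {"delta_pos":[0,0,0],"angular":[0,0,0],"hand":-1},
    {"delta_pos":[0,0,0],"angular":[0,0,0],"hand":-1},
    {"delta_pos":[0,0,0],"angular":[0,0,0],"hand":-1},
    {"delta_pos":[0,0,0],"angular":[0,0,0],"hand":-1},
    {"delta_pos":[0,0,0],"angular":[0,0,0],"hand":-1},
    {"delta_pos":[0,0,0],"angular":[0,0,0],"hand":-1},
    {"delta_pos":[0,0,0],"angular":[0,0,0],"hand":-1},
    {"delta_pos":[0,0,0],"angular":[0,0,0],"hand":-1},
    {"delta_pos":[0,0,0],"angular":[0,0,0],"hand":-1},
    {"delta_pos":[0,0,0],"angular":[0,0,0],"hand":-1},
    {"delta_pos":[0,0,0],"angular":[0,0,0],"hand":-1},
    {"delta_pos":[0,0,0],"angular":[0,0,0],"hand":-1},
    {"delta_pos":[0,0,0],"angular":[0,0,0],"hand":-1}
  ]
}}

```text
clock: 38.25
position: [0.4771, -0.1185, 0.2046]
tool_rot: [2.86, -0.158, 1.185]
wrist_force: [-0.2, 0.0, 0.2]
finger_gap: 1.002
gripper_force: 0.0
```

Request:
{"name": "step_arm", "arguments": {
  "steps": [
    {"delta_pos":[0,0,0],"angular":[0,0,0],"hand":-1},
    {"delta_pos":[0,0,0],"angular":[0,0,0],"hand":-1},
    {"delta_pos":[0,0,0],"angular":[0,0,0],"hand":-1},
    {"delta_pos":[0,0,0],"angular":[0,0,0],"hand":-1},
    {"delta_pos":[0,0,0],"angular":[0,0,0],"hand":-1},
    {"delta_pos":[0,0,0],"angular":[0,0,0],"hand":-1},
    {"delta_pos":[0,0,0],"angular":[0,0,0],"hand":-1},
    {"delta_pos":[0,0,0],"angular":[0,0,0],"hand":-1},
    {"delta_pos":[0,0,0],"angular":[0,0,0],"hand":-1},
    {"delta_pos":[0,0,0],"angular":[0,0,0],"hand":-1},
    {"delta_pos":[0,0,0],"angular":[0,0,0],"hand":-1},
    {"delta_pos":[0,0,0],"angular":[0,0,0],"hand":-1},
    {"delta_pos":[0,0,0],"angular":[0,0,0],"hand":-1},
    {"delta_pos":[0,0,0],"angular":[0,0,0],"hand":-1},
    {"delta_pos":[0,0,0],"angular":[0,0,0],"hand":-1},
    {"delta_pos":[0,0,0],"angular":[0,0,0],"hand":-1},
    {"delta_pos":[0,0,0],"angular":[0,0,0],"hand":-1},
    {"delta_pos":[0,0,0],"angular":[0,0,0],"hand":-1},
    {"delta_pos":[0,0,0],"angular":[0,0,0],"hand":-1},
    {"delta_pos":[0,0,0],"angular":[0,0,0],"hand":-1}
  ]
}}

```text
clock: 40.75
position: [0.4771, -0.1185, 0.2046]
tool_rot: [2.86, -0.158, 1.185]
wrist_force: [-0.2, -0.1, 0.4]
finger_gap: 0.998
gripper_force: 0.0
```

Request:
{"name": "step_arm", "arguments": {
  "steps": [
    {"delta_pos":[0,0,0],"angular":[0,0,0],"hand":-1},
    {"delta_pos":[0,0,0],"angular":[0,0,0],"hand":-1},
    {"delta_pos":[0,0,0],"angular":[0,0,0],"hand":-1},
    {"delta_pos":[0,0,0],"angular":[0,0,0],"hand":-1},
    {"delta_pos":[0,0,0],"angular":[0,0,0],"hand":-1},
    {"delta_pos":[0,0,0],"angular":[0,0,0],"hand":-1},
    {"delta_pos":[0,0,0],"angular":[0,0,0],"hand":-1},
    {"delta_pos":[0,0,0],"angular":[0,0,0],"hand":-1},
    {"delta_pos":[0,0,0],"angular":[0,0,0],"hand":-1},
    {"delta_pos":[0,0,0],"angular":[0,0,0],"hand":-1},
    {"delta_pos":[0,0,0],"angular":[0,0,0],"hand":-1},
    {"delta_pos":[0,0,0],"angular":[0,0,0],"hand":-1},
    {"delta_pos":[0,0,0],"angular":[0,0,0],"hand":-1},
    {"delta_pos":[0,0,0],"angular":[0,0,0],"hand":-1},
    {"delta_pos":[0,0,0],"angular":[0,0,0],"hand":-1},
    {"delta_pos":[0,0,0],"angular":[0,0,0],"hand":-1},
    {"delta_pos":[0,0,0],"angular":[0,0,0],"hand":-1},
    {"delta_pos":[0,0,0],"angular":[0,0,0],"hand":-1},
    {"delta_pos":[0,0,0],"angular":[0,0,0],"hand":-1},
    {"delta_pos":[0,0,0],"angular":[0,0,0],"hand":-1}
  ]
}}

```text
clock: 43.25
position: [0.4771, -0.1185, 0.2046]
tool_rot: [2.86, -0.158, 1.185]
wrist_force: [0.3, 0.2, 1.1]
finger_gap: 0.997
gripper_force: 0.0
```

Request:
{"name": "step_arm", "arguments": {
  "steps": [
    {"delta_pos":[0,0,0],"angular":[0,0,0],"hand":-1},
    {"delta_pos":[0,0,0],"angular":[0,0,0],"hand":-1},
    {"delta_pos":[0,0,0],"angular":[0,0,0],"hand":-1},
    {"delta_pos":[0,0,0],"angular":[0,0,0],"hand":-1},
    {"delta_pos":[0,0,0],"angular":[0,0,0],"hand":-1},
    {"delta_pos":[0,0,0],"angular":[0,0,0],"hand":-1},
    {"delta_pos":[0,0,0],"angular":[0,0,0],"hand":-1},
    {"delta_pos":[0,0,0],"angular":[0,0,0],"hand":-1},
    {"delta_pos":[0,0,0],"angular":[0,0,0],"hand":-1},
    {"delta_pos":[0,0,0],"angular":[0,0,0],"hand":-1},
    {"delta_pos":[0,0,0],"angular":[0,0,0],"hand":-1},
    {"delta_pos":[0,0,0],"angular":[0,0,0],"hand":-1},
    {"delta_pos":[0,0,0],"angular":[0,0,0],"hand":-1},
    {"delta_pos":[0,0,0],"angular":[0,0,0],"hand":-1},
    {"delta_pos":[0,0,0],"angular":[0,0,0],"hand":-1},
    {"delta_pos":[0,0,0],"angular":[0,0,0],"hand":-1},
    {"delta_pos":[0,0,0],"angular":[0,0,0],"hand":-1},
    {"delta_pos":[0,0,0],"angular":[0,0,0],"hand":-1},
    {"delta_pos":[0,0,0],"angular":[0,0,0],"hand":-1},
    {"delta_pos":[0,0,0],"angular":[0,0,0],"hand":-1}
  ]
}}

```text
clock: 45.75
position: [0.4771, -0.1185, 0.2046]
tool_rot: [2.86, -0.158, 1.185]
wrist_force: [-0.8, 0.2, -0.1]
finger_gap: 0.999
gripper_force: 0.0
```

```bash
python3 -c "
from cell import env
print(env.sense()['clock']); print(env.finish_job())"
```

```text
45.75
the job is handed in; nothing more can be done
None
```

I eased the green tin (about 5.9 N, roughly 0.6 kg) onto the hook until the vertical wrist force read about zero, let go, backed the arm clear and handed the job in at 45.75 s. The camera calls had run out before release, so the final hang was judged by force readings alone and never seen in a picture.

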